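Trap a stretcher bar in the pin-lock clamp

TASK

Pick the piece of stretcher bar (the broad wooden bar) out of the tray of offcuts, lay it flat and lengthwise on the clamp's bar between the fixed jaw and the sliding stop, centred across the bar, and let go of it. Then pull up the spring plunger of the stop, slide the stop one hole towards the fixed jaw so that the piece is trapped, let the pin go fully down into that hole, and finish while still holding the plunger's knob with the pin home. Do not knock over the jar, bottle, tin or mug.

Things in the scene. Friction and masses are not known exactly. Their poses are not given: they have to be found in the camera images.
- stretcher: the target: wooden stretcher bar lying flat, 100 mm long (its x), 40 mm wide (its y), 20 mm thick plus a bead 8 mm wide and 4 mm high along one long edge of the top (at its +y edge); about 70 g, though it varies by some 30 %. Origin: centre of its underside; z up. It lies in one of three rows across the tray; either way round will do in the clamp
- tray: open tray of dark wood, outside 210 (x) x 260 (y) x 34 mm high, walls and floor 5 mm thick; stays where it is. Origin: centre of its underside. It holds the stretcher bar, a dowel, a thin slat and a square offcut, all of the same plain light wood, none stacked. The three long pieces lie roughly along the tray's x in rows 75 mm apart, the outer rows 50 mm from the walls
- dowel: round rod in the tray, 18 mm diameter, 110 mm long; not wanted. Origin: on its underside at mid-length (as first laid)
- slat: thin slat in the tray, 110 x 22 x 8 mm; not wanted. Origin: centre of its underside
- offcut: square offcut in the tray, 34 x 34 x 28 mm high; not wanted. Origin: centre of its underside
- clamp: fixed bar clamp. A plywood foot 110 (x) x 300 (y) x 12 mm high; on it an aluminium ladder bar along the clamp's y, 36 mm wide in x (less than the stretcher bar), its flat top 34 mm above the table, with a row of square through-holes 14 mm long at 30 mm spacing. The fixed jaw stands at its +y end: steel, 60 mm wide in x, 28 mm above the bar's top, its face at y = +54 mm. The sliding stop is at the -y side. Origin: underside of the foot; z up; the bar's centre line is x = 0
- bar_mid (a point): point on the bar's top (34 mm above the table), on its centre line, midway between the fixed jaw and the stop as they stand at the start, where the free gap is 134 mm long; laying the stretcher bar here leaves 17 mm at each end
- next_hole (a point): centre of the next hole, at the bar's top: 30 mm towards the fixed jaw from the hole in which the pin sits at the start; after the move the plunger's axis stands here and the gap to the jaw is 104 mm
- stop (a joint): position of the sliding stop along the bar, m: 0 in the starting hole, grows towards the fixed jaw (clamp's +y), +0.030 in the next hole; limits -0.032 and 0.065. The stop is a steel block 60 (x) x 40 (y) mm, its top 64 mm above the table, with a 24 mm boss on it up to 76 mm; about 2 N moves it once the pin is out. With the pin down in a hole it is locked (some 2 mm of play)
- plunger (a joint): height of the plunger, m: 0 with the pin home (12 mm down in its hole), about 0.012 with the tip on top of a rung between holes, 0.018 the upper limit. A spring pushes it down with 4 N when home, 8 N when fully up. The tip is round and finds a hole from a few mm off. The plunger rides on the stop, so its knob also drags the stop along the bar
- knob_mid (a point): middle of the plunger's knob, a plain steel upright cylinder 26 mm diameter and 26 mm high, on a 12 mm shaft; with the pin home the knob's underside is 84 mm and its top 110 mm above the table, so this point is at 97 mm
- brush_jar: glass jar with paint brushes, 72 mm diameter, 95 mm high, brushes to about 160 mm; stands on the table. Origin: centre of its underside
- water_bottle: clear bottle, 70 mm diameter, 190 mm high, standing. Origin: centre of its underside
- paint_tin: tin, 74 mm diameter, 85 mm high, standing. Origin: centre of its underside
- mug: white mug, 78 mm diameter, 90 mm high, standing. Origin: centre of its underside
Mind the look-alikes: they are no part of the job. Leave any blue or grey look-alike of the stretcher alone.

How it is judged:
On the way, in this order (a step that is already met when the one before it is completed fails the run):
1. the stretcher bar lies flat and free on the clamp bar between jaw and stop, the stop still pinned in its first hole (x of stretcher in the frame of clamp between -0.014 and 0.014 m and y of stretcher in the frame of clamp between -0.034 and 0.008 m and z of stretcher in the frame of clamp between 0.03 and 0.038 m and angle between the x axis of stretcher and the y axis of clamp, either way round below 0.15 rad and angle between stretcher's own z axis and vertical below 0.1 rad and contact force between the fingers and stretcher below 0.1 N and value of joint stop between -0.005 and 0.005 m and value of joint plunger below 0.003 m), for 0.2 s.
2. the plunger is pulled clear of the first hole (value of joint plunger above 0.0105 m), for 0.1 s.
3. the stop is at the next hole with the pin home (value of joint stop between 0.026 and 0.034 m and value of joint plunger below 0.003 m), for 0.2 s.
At the end, for the whole second after the job is handed in: fingers hold the plunger (over 2 N); pin home (plunger under 3 mm), stop within 4 mm of the next hole; the stretcher bar lies flat and at rest on the clamp bar between stop and jaw, within 14 mm of its centre line and 0.15 rad of its direction, not touched by the fingers (all of step 3 and x of stretcher in the frame of clamp between -0.014 and 0.014 m and y of stretcher in the frame of clamp between -0.034 and 0.008 m and z of stretcher in the frame of clamp between 0.03 and 0.038 m and angle between the x axis of stretcher and the y axis of clamp, either way round below 0.15 rad and angle between stretcher's own z axis and vertical below 0.1 rad and contact force between the fingers and plunger above 2 N and contact force between the fingers and stretcher below 0.1 N and linear speed of stretcher below 0.02 m/s); the arm keeps its last pose, push and grip.
It fails at once if the brush jar is knocked over (angle between brush_jar's own z axis and vertical above 0.5 rad).
It fails at once if the water bottle is knocked over (angle between water_bottle's own z axis and vertical above 0.5 rad).
It fails at once if the paint tin is knocked over (angle between paint_tin's own z axis and vertical above 0.5 rad).
It fails at once if the mug is knocked over (angle between mug's own z axis and vertical above 0.5 rad).
It also fails if it takes over 48 s, if anything falls off the work surface, if the arm or the gripper's body presses on something with over 40 N, if the wrist force passes 120 N, or if a joint passes its speed limit or range.

ROBOT

A 7-joint arm with a two-finger parallel gripper is mounted at the origin on the work surface. World frame = base frame: x ahead of the robot, y to its left, z up, the work surface at z = 0. Lengths are in m, angles in rad, forces in N, time in s.
With the tool pointing down it reaches from about 0.4 to 0.875 m from the base axis. Payload 19.3 kg.
Tool frame: the origin (TCP) lies where the fingers leave the gripper's body, on its centre line; the fingertips stand bot.tip_reach ahead of it and the grasp point (between the pads) lies 54 mm ahead of it (bot.tip_reach is the distance from the TCP to the fingertips, in m); z points along the fingers, y is the line along which they close (so a half turn about z gives the same grasp; the last joint's range is limited). The gripper opens to 85 mm and grips with 20 to 120 N. Pads are 22 mm wide; open, the fingers measure 114 mm over their backs; the gripper's body (76 mm by 85 mm) begins 54 mm behind the grasp point. The pads swing forward as they close: fully open they stand 13 mm farther back than shut.
Start: joints at [-1.327, 0.521, -0.036, 1.599, 0.021, 1.021, -0.113], TCP at [0.193, 0.594, 0.304] pointing down, gripper open.
Joint ranges: [-2.91, 2.91], [-0.3, 2.13], [-1.5, 1.42], [0.17, 2.43], [-1.26, 4.41], [0.16, 1.93], [-2.52, 2.52]. Speed limits (rad/s): [1.89, 1.89, 2.39, 2.39, 3.01, 3.01, 3.01].

INTERFACE

Orientations are given as [roll, pitch, yaw] about the fixed x, y, z axes, in that order (R = Rz(yaw) Ry(pitch) Rx(roll)).
In Python, from workcell import bot gives the robot as it stands. The module is installed in compiled form; this text tells all that it offers.
- The arm moves only by the shell command python3 -m jog 'ROWS' [FORCE]. ROWS is JSON, a list that holds one entry, the list of rows, each a list of 7 numbers: the shift along the tool's x, y, z in mm, then the turn, a rotation vector about the tool's x, y, z in rad, then the opening, from 0 (shut) to 1 (fully open). In form: [[[tx, ty, tz, wx, wy, wz, fingers], ...]]. A call has 1 to 5 rows; each row shifts and turns the commanded pose from where the row before left it, along the tool's axes as they then stand; what a row does not reach is not made up. A row lasts 1/10 s, in which the tool goes at most 50 mm and 8.59 degrees, less where a joint would pass 70% of its speed; a pose out of reach is approached as far as the arm can. A call is refused whole if a number of a shift passes 50 or a number of a turn 0.15, either way. A call with a gripper value outside its range is refused whole. The fingers move at their own pace and stop on an object; FORCE is the grip in N (left out, the last holds). Time passes only in rows, so rows that do not move let the fingers close. It gives the time, the measured TCP pose, the force, the opening and the grip force at its end, in the units of the state.
- bot.observe(): the state, without advancing time (a new reading comes with each control period).
- bot.grab_frame(name): name is "scene" or "top" or "wrist"; returns a dict with "img" (384x512x3 uint8, red, green, blue), "intrinsics" (3x3 intrinsics, pixels), "R" (3x3) and "t" (3): a world point X has camera coordinates R X + t; the wrist camera has in their place "tool_from_camera" (4x4, takes a point from camera to tool coordinates, whose origin is the TCP and whose axes are the flange's). Camera axes: x right, y down, z forward; pixel columns grow to the right and rows downward; lengths in m; the calibration is good to about 2 mm. The wrist camera is an equidistant fisheye: a pixel r from the principal point sees the ray r / f radians off the axis. A picture is of the moment at which its call begins: read the wrist's pose just before it. There is no depth.
- bot.job_done(): hands the job in; it is judged then, once.
Trained networks look in a picture, given as the dict that the camera call returned (one of the last four; its "shot" number tells which), for a name from the list of things; names that differ only in an ending like _2 or _b are one class to them, and where a whole thing is asked for, a point or a joint stands for the part that bears it (a point fixed in the world has none). Each returns a list of dicts, best first, with "conf" (0 to 1); they miss things now and then, are a little off and sometimes report something else, mostly with a low value. They report only what shows in the picture. A call takes as long as a camera call. They do not tell look-alikes from the thing itself.
- bot.trace(query, picture): "region" (384x512 bool, what is visible of it).
- bot.spot_point(query, picture): "xyz" ([x, y, z] in m, in world coordinates, good to about 4 mm: a listed point, or the origin of a listed thing).
The state is a dict: "clock": time; "qpos": joint angles; "qd": joint speeds; "joint_efforts": joint torques, N m; "position": TCP position; "tool_rot": TCP orientation; "force": force on the tool from outside, world axes, zero at the start; "moment": the same for the moment, N m; "grip_width": finger opening in m; "finger_force": force on a finger pad.
Only numpy, scipy, OpenCV 4.12 (cv2) and the standard library are available. Lean on these libraries where they do the work, as an engineer would, in place of code of your own. Each camera call takes 0.05 s, during which the arm holds its last target. There are 200 camera calls.

## Working session

There is one attempt and no reset: what is moved stays moved. The work goes in short steps, Python scripts to look and compute and a shell command to move; the robot and the scene stay as the last step left them, time stands still between calls to the robot, and variables do not carry over. Pictures are saved under pics/ and viewed, at most 10 in all, crops included, and the job is handed in when it is done.

```bash
mkdir -p pics; python3 - <<'E'
from workcell import bot
import cv2,numpy as np
s=bot.observe();print({k:np.round(v,3).tolist() for k,v in s.items()},bot.tip_reach)
for n in("top","scene"):
    f=bot.grab_frame(n);cv2.imwrite(f"pics/{n}0.png",f["img"][:,:,::-1])
    for q in["stretcher","tray","clamp","bar_mid","next_hole","knob_mid","dowel","slat","offcut","brush_jar","water_bottle","paint_tin","mug"]:
        print(n,q,[(np.round(d["xyz"],3).tolist(),round(d["conf"],2)) for d in bot.spot_point(q,f)[:3]])
E
```

```text
{'clock': 0.0, 'qpos': [-1.327, 0.522, -0.036, 1.6, 0.021, 1.021, -0.113], 'qd': [-0.001, 0.001, -0.0, 0.002, -0.001, -0.003, -0.001], 'joint_efforts': [0.0, -92.71, 1.98, -36.993, 0.018, 0.008, 0.0], 'position': [0.193, 0.594, 0.303], 'tool_rot': [-3.14, 0.0, 2.828], 'force': [-0.44, -1.302, -0.494], 'moment': [-0.013, -0.02, 0.005], 'finger_force': 0.0, 'grip_width': 0.085} 0.0726
top stretcher [([0.382, -0.018, 0.002], 0.52)]
top tray [([0.524, 0.23, -0.0], 0.92), ([0.423, 0.508, -0.002], 0.37), ([0.485, 0.227, 0.009], 0.31)]
top clamp [([0.552, -0.128, 0.003], 0.74)]
top bar_mid [([0.551, -0.138, 0.034], 0.75)]
top next_hole [([0.543, -0.196, 0.032], 0.71), ([0.479, 0.301, 0.007], 0.51)]
top knob_mid [([0.548, -0.224, 0.096], 0.63)]
top dowel [([0.479, 0.302, 0.009], 0.66), ([0.483, 0.228, 0.01], 0.34)]
top slat [([0.526, 0.232, 0.0], 0.74), ([0.486, 0.224, 0.011], 0.47)]
top offcut [([0.549, -0.125, 0.003], 0.61), ([0.585, 0.286, 0.007], 0.4)]
top brush_jar []
top water_bottle [([0.584, 0.487, -0.001], 0.76)]
top paint_tin [([0.788, -0.015, 0.001], 0.64)]
top mug [([0.425, 0.504, 0.001], 0.9)]
scene stretcher [([0.494, 0.155, 0.006], 0.93), ([0.291, 0.25, -0.0], 0.7)]
scene tray [([0.584, 0.488, 0.0], 0.73), ([0.521, 0.227, -0.001], 0.68)]
scene clamp [([0.549, -0.126, 0.002], 0.6)]
scene bar_mid [([0.55, -0.139, 0.039], 0.72), ([0.589, 0.291, 0.007], 0.26)]
scene next_hole [([0.544, -0.197, 0.038], 0.82)]
scene knob_mid [([0.492, 0.154, 0.004], 0.64), ([0.545, -0.222, 0.099], 0.43)]
scene dowel [([0.479, 0.3, 0.006], 0.45)]
scene slat [([0.482, 0.234, 0.005], 0.77)]
scene offcut [([0.59, 0.291, 0.009], 0.52), ([0.788, -0.011, 0.003], 0.34)]
scene brush_jar [([0.597, -0.456, 0.002], 0.89)]
scene water_bottle [([0.584, 0.488, -0.002], 0.84), ([0.522, 0.228, -0.002], 0.62)]
scene paint_tin [([0.787, -0.013, -0.006], 0.89), ([0.546, -0.223, 0.098], 0.24)]
scene mug [([0.423, 0.505, 0.004], 0.91)]
```

View pics/top0.png

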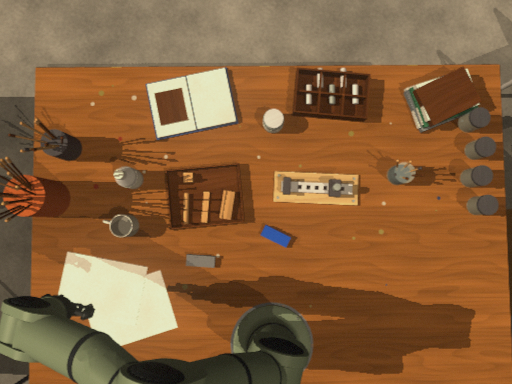

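View pics/scene0.png

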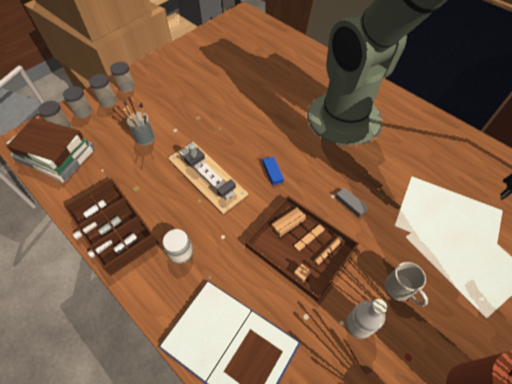

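Top view: the candidates are the broad light piece at (228,205), the slat at (205,207), the dowel at (186,208), the blue look-alike at (276,236) and the grey one at (203,261). By the description it is the broad light piece at (228,205), which is at (289,221) in the scene view. I'll check it in a rectified metric crop, together with the clamp.

```bash
cat > h.py <<'E'
from workcell import bot
import cv2,numpy as np
def H(f,z,x1,y1,s):  # world plane z -> output px: col=(y1-y)*s,row=(x1-x)*s
    P=f["intrinsics"]@np.c_[f["R"],f["t"]]
    Hw=np.c_[P[:,0],P[:,1],P[:,2]*z+P[:,3]]
    A=np.array([[0,-1/s,x1],[-1/s,0,y1],[0,0,1]])
    return Hw@A
def rect(f,z,x1,y1,w,h,s): return cv2.warpPerspective(f["img"],H(f,z,x1,y1,s),(w,h),flags=cv2.INTER_CUBIC|cv2.WARP_INVERSE_MAP)[:,:,::-1]
E
python3 - <<'E'
from h import *
out=[]
for n in("top","scene"):
    f=bot.grab_frame(n)
    out.append(np.hstack([rect(f,.029,.60,.23,300,300,2000),rect(f,.034,.62,-.03,480,300,2000)]))
    for q in("stretcher","clamp"):
        for d in bot.trace(q,f)[:2]:
            z=.029 if q=="stretcher" else .012
            m=d["region"].astype(np.uint8);p=cv2.findNonZero(m).astype(float)
            w=cv2.perspectiveTransform(p,np.linalg.inv(H(f,z,0,0,1)))[:,0]; xy=np.c_[-w[:,1],-w[:,0]].astype(np.float32)
            print(n,q,round(d["conf"],2),len(p),np.round(p.mean((0,1)),0),cv2.minAreaRect(xy*1000))
cv2.imwrite("pics/rect0.png",np.vstack([o for o in out])[:600,:800])
E
```

```text
top stretcher 0.93 337 [201. 261.] ((294.7178649902344, 242.95213317871094), (99.60192108154297, 40.96569061279297), 85.36865234375)
top stretcher 0.74 310 [276. 236.] ((377.4368896484375, -19.735061645507812), (97.26860046386719, 39.11079406738281), 62.98091506958008)
top clamp 0.8 2561 [316. 188.] ((547.6087036132812, -165.4881591796875), (299.3724670410156, 111.70567321777344), 86.89053344726562)
scene stretcher 0.87 359 [273. 171.] ((392.6752624511719, -8.433856964111328), (110.26177215576172, 45.66203689575195), 62.8477783203125)
scene stretcher 0.69 433 [351. 203.] ((311.4175720214844, 251.2027587890625), (100.49915313720703, 52.61119842529297), 84.49546813964844)
scene clamp 0.86 2337 [208. 178.] ((552.6661376953125, -159.1334228515625), (301.69439697265625, 109.6762924194336), 87.0358657836914)
```

View pics/rect0.png

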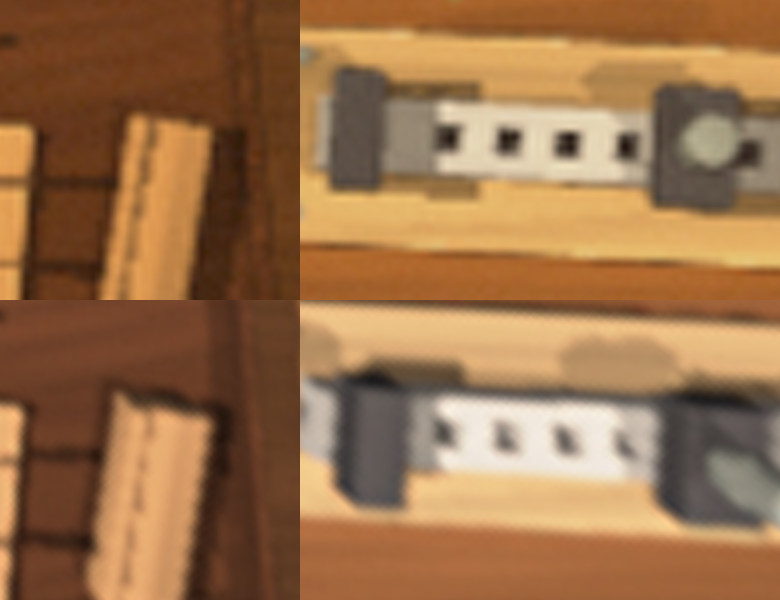

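The broad piece with the bead line is the stretcher. Next I'll get its exact pose and the clamp's axis.

```bash
cat >> h.py <<'E'
def go(x,y,z,yaw):
    s=bot.observe();p=np.array(s["position"]);r,pi_,yw=s["tool_rot"]
    from scipy.spatial.transform import Rotation as Ro
    R=Ro.from_euler("xyz",[r,pi_,yw]);T=Ro.from_euler("xyz",[np.pi,0,yaw])
    print("shift mm (in tool)",np.round(R.inv().apply(np.array([x,y,z])-p)*1000,1),"turn",np.round((R.inv()*T).as_rotvec(),3),"shift in target frame",np.round(T.inv().apply(np.array([x,y,z])-p)*1000,1),"pos",np.round(p,4),"rpy",np.round([r,pi_,yw],3),"t",s["clock"],"w",round(s["grip_width"],4),"F",np.round(s["force"],1),"ff",round(s["finger_force"],1))
E
python3 - <<'E'
from h import *
for n in("top","scene"):
    f=bot.grab_frame(n); z=.025
    im=rect(f,z,.60,.23,300,440,2000); hsv=cv2.cvtColor(im,cv2.COLOR_BGR2HSV)
    m=((hsv[...,2]>165)).astype(np.uint8); m=cv2.morphologyEx(m,cv2.MORPH_CLOSE,np.ones((9,9)))
    for c in cv2.findContours(m,0,2)[0]:
        if cv2.contourArea(c)>3000:
            (u,v),wh,a=cv2.minAreaRect(c);print(n,"xy",.60-v/2000,.23-u/2000,np.array(wh)/2,a)
    im=rect(f,.034,.62,-.03,560,300,2000);m=(cv2.cvtColor(im,cv2.COLOR_BGR2HSV)[...,2]>195).astype(np.uint8)
    print([(np.round(d["xyz"],4).tolist()) for q in("bar_mid","next_hole","knob_mid") for d in bot.spot_point(q,f) if d["conf"]>.3])
go(.494,.155,.304,3.0)
E
```

```text
top xy 0.4904255905151367 0.15299853515625 [40.54626465 99.92086792] 9.360190391540527
[[0.5506, -0.1365, 0.0371], [0.5484, -0.194, 0.0337], [0.5435, -0.2221, 0.0965]]
scene xy 0.38875 0.15525 [ 16.5 149.5] 90.0
scene xy 0.4930403900146484 0.15522618865966797 [ 47.05315399 104.99287415] 9.747090339660645
[[0.5904, 0.2904, 0.0076], [0.5475, -0.1346, 0.04], [0.5474, -0.1981, 0.0364], [0.5505, -0.1369, 0.037], [0.7857, -0.0133, -0.0008], [0.5455, -0.2217, 0.0974]]
shift mm (in tool) [-4.22e+02 -3.25e+02 -1.00e-01] turn [-0.     0.    -0.172] shift in target frame [-3.601e+02 -3.926e+02 -1.000e-01] pos [0.1929 0.5945 0.3039] rpy [-3.142  0.     2.828] t 2.1 w 0.0855 F [ 0.3  0.1 -0. ] ff 0.0
```

```bash
python3 -m jog '[[[0,0,0,0,0,-0.15,0.68],[-27,-29,0,0,0,0,0.68],[-27,-29,0,0,0,0,0.68],[-27,-29,0,0,0,0,0.68],[-27,-29,0,0,0,0,0.68]]]' >/dev/null
python3 -m jog '[[[-27,-29,0,0,0,0,0.68],[-27,-29,0,0,0,0,0.68],[-27,-29,0,0,0,0,0.68],[-27,-29,0,0,0,0,0.68],[-27,-29,0,0,0,0,0.68]]]'
python3 -m jog '[[[-27,-29,0,0,0,0,0.68],[-27,-29,0,0,0,0,0.68],[-27,-29,0,0,0,0,0.68],[-27,-29,0,0,0,0,0.68],[0,0,0,0,0,0,0.68]]]'
python3 -c "
from h import *
go(.4915,.154,.16,2.978)"
```

```text
clock: 3.1
position: [0.3908, 0.2959, 0.3041]
tool_rot: [3.141, 0.0, 2.978]
force: [0.7, 1.2, -0.2]
grip_width: 0.0577
finger_force: 0.0
clock: 3.6
position: [0.48, 0.1607, 0.304]
tool_rot: [-3.14, 0.001, 2.972]
force: [-0.3, 1.0, -0.8]
grip_width: 0.0579
finger_force: 0.0
shift mm (in tool) [-12.3  -4.5 144.1] turn [-0.001  0.001 -0.006] shift in target frame [-12.5  -4.7 144. ] pos [0.48   0.1607 0.304 ] rpy [-3.140e+00  1.000e-03  2.972e+00] t 3.6 w 0.0579 F [-0.3  1.  -0.8] ff 0.0
```

```bash
python3 -m jog '[[[-12,-5,0,0,0,0,0.68],[0,0,36,0,0,0,0.68],[0,0,36,0,0,0,0.68],[0,0,36,0,0,0,0.68],[0,0,36,0,0,0,0.68]]]' >/dev/null
python3 -m jog '[[[0,0,0,0,0,0,0.68],[0,0,0,0,0,0,0.68]]]' >/dev/null
cat >> h.py <<'E'
def wrect(f,s,z,x0,x1,y0,y1,sc):  # wrist fisheye -> metric map in tool axes (col = tool y, row = tool x) of world plane z (tool down)
    K=np.array(f["intrinsics"]);T=np.array(f["tool_from_camera"]);C=np.linalg.inv(T)
    d=s["position"][2]-z
    X,Y=np.meshgrid(np.arange(x0,x1,1/sc),np.arange(y0,y1,1/sc),indexing="ij")
    P=np.stack([X,Y,np.full_like(X,d),np.ones_like(X)],-1)@C.T
    rr=np.hypot(P[...,0],P[...,1]);th=np.arctan2(rr,P[...,2]);k=th/np.maximum(rr,1e-9)
    u=K[0,0]*P[...,0]*k+K[0,2];v=K[1,1]*P[...,1]*k+K[1,2]
    return cv2.remap(f["img"],u.astype(np.float32),v.astype(np.float32),cv2.INTER_CUBIC)[:,:,::-1]
E
python3 - <<'E'
from h import *
s=bot.observe();f=bot.grab_frame("wrist")
im=wrect(f,s,.025,-.1,.1,-.1,.1,2000).copy()
cv2.line(im,(200,0),(200,399),(0,255,0),1);cv2.line(im,(0,200),(399,200),(0,255,0),1)
raw=f["img"][:,:,::-1]; o=np.zeros((400,800,3),np.uint8);o[:,:400]=im;o[:300,400:]=cv2.resize(raw,(400,300));cv2.imwrite("pics/w1.png",o)
go(.4915,.154,.16,2.978)
print([(np.round(d["xyz"],3),d["conf"]) for d in bot.spot_point("stretcher",f)])
E
```

```text
shift mm (in tool) [-2.8 -4.4  1.2] turn [0.001 0.001 0.   ] shift in target frame [-2.8 -4.4  1.2] pos [0.4894 0.1588 0.1612] rpy [3.141e+00 1.000e-03 2.978e+00] t 4.35 w 0.0581 F [0.1 0.6 0.3] ff 0.0
[(array([0.49 , 0.151, 0.005]), 0.91), (array([ 0.38 , -0.017, -0.005]), 0.78)]
```

View pics/w1.png

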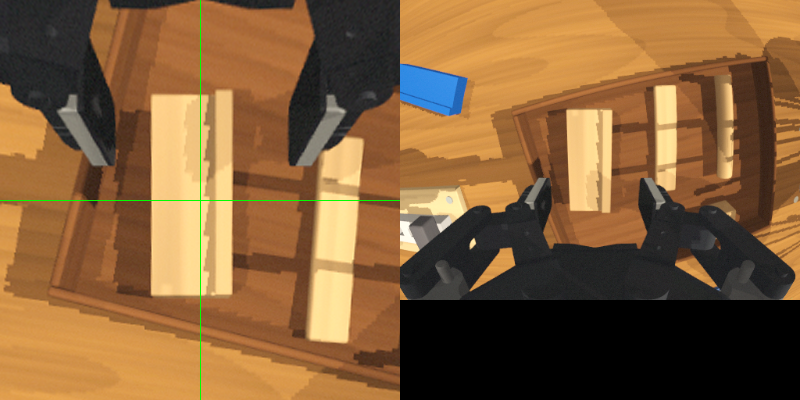

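The wrist view shows the broad beaded piece at rectified (192,195), well aligned with the tool and about 4 mm off in y and 2.5 mm in x. Correcting, then descending to grip.

```bash
python3 -m jog '[[[-3,-4,0,0,0,0,0.68],[0,0,26,0,0,0,0.68],[0,0,26,0,0,0,0.68],[0,0,20,0,0,0,0.68],[0,0,6,0,0,0,0.68]]]' 
python3 -m jog '[[[0,0,0,0,0,0,0.68],[0,0,0,0,0,0,0.3],[0,0,0,0,0,0,0.3],[0,0,0,0,0,0,0.3],[0,0,0,0,0,0,0.3]]]' 50
```

```text
clock: 4.9
position: [0.4911, 0.1536, 0.0813]
tool_rot: [-3.141, -0.001, 2.978]
force: [0.6, -0.0, 0.9]
grip_width: 0.058
finger_force: 0.0
clock: 5.4
position: [0.4917, 0.1541, 0.0834]
tool_rot: [3.141, 0.002, 2.978]
force: [-1.2, -0.7, 8.0]
grip_width: 0.0388
finger_force: 50.1
```

```bash
python3 -m jog '[[[0,0,-20,0,0,0,0.3],[0,0,-30,0,0,0,0.3],[0,0,-40,0,0,0,0.3],[0,0,-40,0,0,0,0.3],[0,0,-20,0,0,0.12,0.3]]]' 
python3 -m jog '[[[0,0,0,0,0,0.12,0.3],[0,0,0,0,0,0.12,0.3],[0,0,0,0,0,0.12,0.3],[0,0,0,0,0,0.12,0.3],[0,0,0,0,0,0.12,0.3]]]' >/dev/null
python3 -m jog '[[[0,0,0,0,0,0.12,0.3],[0,0,0,0,0,0.12,0.3],[0,0,0,0,0,0.12,0.3],[0,0,0,0,0,0.12,0.3],[0,0,0,0,0,0.12,0.3]]]'
python3 -c "
from h import *
go(.55,-.1375,.22,1.518)"
```

```text
clock: 5.9
position: [0.4919, 0.154, 0.2362]
tool_rot: [3.138, 0.003, 2.857]
force: [0.1, 0.7, -1.6]
grip_width: 0.039
finger_force: 51.3
clock: 6.9
position: [0.4911, 0.1541, 0.233]
tool_rot: [3.14, -0.001, 1.653]
force: [-0.1, 0.1, -1.8]
grip_width: 0.0388
finger_force: 51.2
shift mm (in tool) [-295.4   34.8   12.7] turn [ 0.001 -0.001  0.135] shift in target frame [-288.    74.2   13. ] pos [0.4911 0.1541 0.233 ] rpy [ 3.140e+00 -1.000e-03  1.653e+00] t 6.9 w 0.0388 F [-0.1  0.1 -1.8] ff 51.2
```

```bash
python3 -m jog '[[[0,0,0,0,0,0.135,0.3],[-36,9,0,0,0,0,0.3],[-36,9,0,0,0,0,0.3],[-36,9,0,0,0,0,0.3],[-36,9,0,0,0,0,0.3]]]' >/dev/null
python3 -m jog '[[[-36,9,0,0,0,0,0.3],[-36,9,0,0,0,0,0.3],[-36,10,0,0,0,0,0.3],[-36,10,0,0,0,0,0.3],[0,0,0,0,0,0,0.3]]]' >/dev/null
python3 -m jog '[[[0,0,0,0,0,0,0.3]]]' >/dev/null
python3 - <<'E'
from h import *
go(.55,-.1375,.17,1.518)
s=bot.observe();f=bot.grab_frame("wrist")
im=wrect(f,s,.034,-.12,.14,-.1,.1,2000).copy();im2=wrect(f,s,s["position"][2]-.056,-.12,.14,-.1,.1,2000).copy()
for i in(im,im2): cv2.line(i,(200,0),(200,519),(0,255,0),1);cv2.line(i,(0,240),(399,240),(0,255,0),1)
cv2.imwrite("pics/w2.png",np.hstack([im,im2]))
for n in("wrist","top","scene"):
    f=bot.grab_frame(n)
    for q in("bar_mid","knob_mid","next_hole","stretcher"): print(n,q,[(np.round(d["xyz"],4).tolist(),round(d["conf"],2)) for d in bot.spot_point(q,f)[:2]])
E
```

```text
shift mm (in tool) [ 0.4 -1.2 62.7] turn [ 0.001 -0.     0.003] shift in target frame [ 0.5 -1.1 62.7] pos [ 0.5511 -0.138   0.2327] rpy [ 3.141 -0.     1.521] t 8.0 w 0.039 F [-0.   0.9 -0.7] ff 51.3
wrist bar_mid []
wrist knob_mid []
wrist next_hole []
wrist stretcher [([0.3801, -0.0154, -0.0018], 0.86), ([0.5494, -0.1377, 0.1547], 0.62)]
top bar_mid [([0.552, -0.141, 0.0338], 0.81)]
top knob_mid []
top next_hole []
top stretcher [([0.2955, 0.248, 0.0028], 0.77), ([0.3823, -0.016, 0.0016], 0.61)]
scene bar_mid [([0.5494, -0.1386, 0.0377], 0.75)]
scene knob_mid []
scene next_hole [([0.5451, -0.1945, 0.0367], 0.69)]
scene stretcher [([0.3785, -0.0188, -0.0014], 0.83), ([0.5504, -0.1364, 0.1506], 0.75)]
```

View pics/w2.png

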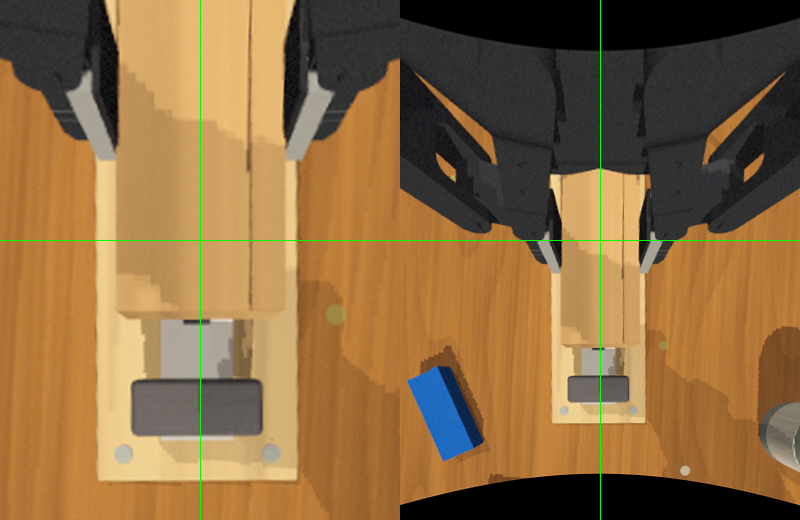

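The left view (bar-top plane) shows the bar centred at column 196.5 against the tool line at 200, so about 1.7 mm off. The jaw is at (197,408), and the yaw is aligned. The piece is held square. Correct and lower.

```bash
python3 -m jog '[[[0,-1.5,20,0,0,0,0.3],[0,0,30,0,0,0,0.3],[0,0,30,0,0,0,0.3],[0,0,25,0,0,0,0.3],[0,0,8,0,0,0,0.3]]]' 
python3 -m jog '[[[0,0,2,0,0,0,0.3],[0,0,2,0,0,0,0.3],[0,0,1,0,0,0,0.3],[0,0,0,0,0,0,0.3]]]'
python3 -m jog '[[[0,0,1,0,0,0,0.3],[0,0,0,0,0,0,0.3]]]'
```

```text
clock: 9.3
position: [0.5487, -0.1371, 0.1168]
tool_rot: [-3.139, -0.0, 1.523]
force: [0.2, 0.3, -0.5]
grip_width: 0.0389
finger_force: 51.2
clock: 9.7
position: [0.55, -0.1372, 0.1147]
tool_rot: [3.14, 0.0, 1.523]
force: [-1.0, -0.1, 0.3]
grip_width: 0.039
finger_force: 51.2
clock: 9.9
position: [0.5498, -0.1372, 0.1131]
tool_rot: [3.141, -0.0, 1.523]
force: [-0.8, 0.4, -1.0]
grip_width: 0.0385
finger_force: 51.2
```

```bash
python3 -m jog '[[[0,0,1,0,0,0,0.3],[0,0,0,0,0,0,0.3]]]'
python3 -m jog '[[[0,0,1,0,0,0,0.3],[0,0,0,0,0,0,0.3]]]'
```

```text
clock: 10.1
position: [0.5498, -0.1372, 0.1124]
tool_rot: [3.141, -0.0, 1.523]
force: [-2.6, 0.9, 9.9]
grip_width: 0.0387
finger_force: 52.6
clock: 10.3
position: [0.5499, -0.1372, 0.1123]
tool_rot: [3.141, -0.001, 1.523]
force: [-8.6, 3.4, 31.8]
grip_width: 0.039
finger_force: 54.9
```

Contact at the expected height. I'll relieve the push, open and rise.

```bash
python3 -m jog '[[[0,0,-1.5,0,0,0,0.3],[0,0,0,0,0,0,0.65],[0,0,0,0,0,0,0.65],[0,0,0,0,0,0,0.65],[0,0,0,0,0,0,0.65]]]' 
python3 -m jog '[[[0,0,-20,0,0,0,0.65],[0,0,-30,0,0,0,0.65],[0,0,-30,0,0,0,0.65],[0,0,-30,0,0,0,0.65],[-22,0,-5,0,0,0,0.65]]]' >/dev/null
python3 -m jog '[[[-22,0,0,0,0,0,0.65],[-22,0,0,0,0,0,0.65],[-22,0,0,0,0,0,0.65],[-22,0,0,0,0,0,0.65],[-22,0,0,0,0,0,0.65]]]' >/dev/null
python3 -m jog '[[[0,0,0,0,0,0,0.65],[0,0,0,0,0,0,0.65]]]' >/dev/null
python3 - <<'E'
from h import *
go(.546,-.2225,.22,1.518)
s=bot.observe();f=bot.grab_frame("wrist")
im=wrect(f,s,.11,-.12,.18,-.1,.1,2000).copy();im2=wrect(f,s,.056,-.12,.18,-.1,.1,2000).copy()
for i in(im,im2): cv2.line(i,(200,0),(200,599),(0,255,0),1);cv2.line(i,(0,240),(399,240),(0,255,0),1)
cv2.imwrite("pics/w3.png",np.hstack([im,im2]))
for n in("wrist","top","scene"):
    f=bot.grab_frame(n)
    for q in("knob_mid","bar_mid","stretcher"): print(n,q,[(np.round(d["xyz"],4).tolist(),round(d["conf"],2)) for d in bot.spot_point(q,f)[:3]])
E
```

```text
clock: 10.8
position: [0.5496, -0.1372, 0.1123]
tool_rot: [-3.141, 0.0, 1.523]
force: [-0.2, 0.1, -0.7]
grip_width: 0.0556
finger_force: 0.0
shift mm (in tool) [46.7  0.6  7.2] turn [-0.    -0.     0.004] shift in target frame [46.7  0.4  7.2] pos [ 0.5432 -0.2692  0.2272] rpy [-3.141 -0.     1.522] t 12.0 w 0.0556 F [-0.3  0.1 -0.3] ff 0.0
wrist knob_mid [([0.5439, -0.2226, 0.0979], 0.87)]
wrist bar_mid []
wrist stretcher [([0.5502, -0.137, 0.0333], 0.57)]
top knob_mid [([0.5471, -0.2237, 0.1007], 0.54)]
top bar_mid [([0.5514, -0.14, 0.0365], 0.93), ([0.4854, 0.2282, 0.0098], 0.3)]
top stretcher [([0.2939, 0.249, 0.0022], 0.89), ([0.3791, -0.0151, 0.0015], 0.77), ([0.5436, -0.137, 0.0306], 0.6)]
scene knob_mid [([0.5462, -0.2202, 0.0992], 0.5)]
scene bar_mid [([0.5506, -0.1382, 0.0414], 0.84)]
scene stretcher [([0.5489, -0.1338, 0.032], 0.95), ([0.2941, 0.2464, 0.0021], 0.87), ([0.3755, -0.0178, -0.0034], 0.77)]
```

View pics/w3.png

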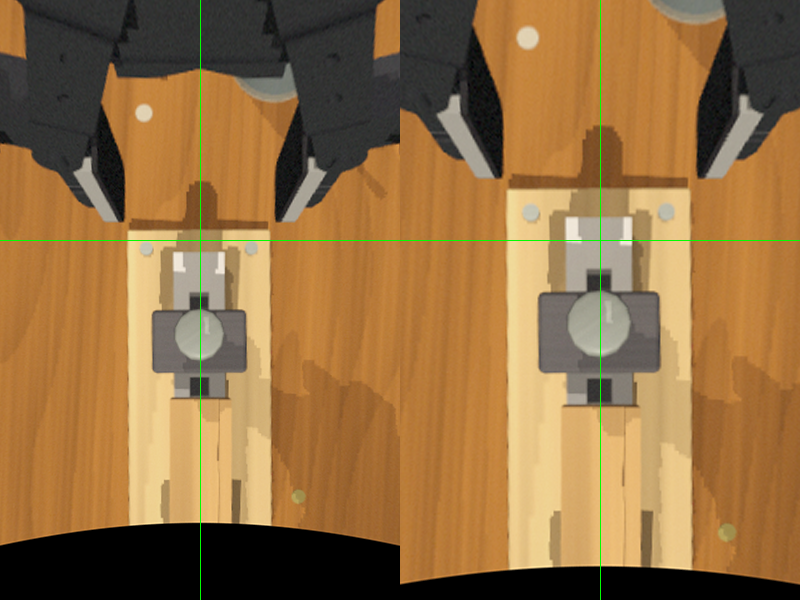

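The wrist view shows the piece lying straight and centred on the bar, column 601 against the axis at 600. The knob top is at (199,334), which is 47 mm ahead and 0.5 mm sideways. Now I'll go to the knob and grip it.

```bash
python3 -m jog '[[[24,-0.5,0,0,0,0,0.65],[23,0,0,0,0,0,0.65],[0,0,25,0,0,0,0.65],[0,0,25,0,0,0,0.65],[0,0,23,0,0,0,0.65]]]' 
python3 -m jog '[[[0,0,0,0,0,0,0.65],[0,0,0,0,0,0,0.65],[0,0,0,0,0,0,0.15],[0,0,0,0,0,0,0.15],[0,0,0,0,0,0,0.15]]]' 60
python3 -m jog '[[[0,0,0,0,0,0,0.15],[0,0,0,0,0,0,0.15]]]'
```

```text
clock: 13.15
position: [0.5451, -0.2218, 0.1535]
tool_rot: [3.141, 0.0, 1.523]
force: [0.7, 0.1, -0.1]
grip_width: 0.0556
finger_force: 0.0
clock: 13.65
position: [0.5452, -0.2223, 0.1557]
tool_rot: [3.141, 0.0, 1.523]
force: [-4.5, 0.3, 11.8]
grip_width: 0.0241
finger_force: 58.2
clock: 13.85
position: [0.5452, -0.2223, 0.1557]
tool_rot: [3.141, 0.0, 1.523]
force: [-4.5, 1.5, 11.3]
grip_width: 0.0243
finger_force: 58.2
```

Gripped. Pull up about 16 mm.

```bash
python3 -m jog '[[[0,0,-4,0,0,0,0.15],[0,0,-6,0,0,0,0.15],[0,0,-6,0,0,0,0.15],[0,0,0,0,0,0,0.15],[0,0,0,0,0,0,0.15]]]' 
```

```text
clock: 14.35
position: [0.5451, -0.2221, 0.1705]
tool_rot: [3.141, 0.0, 1.523]
force: [0.8, -1.9, -6.8]
grip_width: 0.0243
finger_force: 59.4
```

The spring load of about 7 N shows the knob came up with the grip. Slide 30 mm.

```bash
python3 -m jog '[[[5,0,0,0,0,0,0.15],[6,0,0,0,0,0,0.15],[6,0,0,0,0,0,0.15],[6,0,0,0,0,0,0.15],[5,0,0,0,0,0,0.15]]]' 
python3 -m jog '[[[2,0,0,0,0,0,0.15],[0,0,0,0,0,0,0.15],[0,0,0,0,0,0,0.15]]]'
```

```text
clock: 14.85
position: [0.5466, -0.1934, 0.1704]
tool_rot: [3.141, -0.0, 1.523]
force: [3.1, -2.0, -8.2]
grip_width: 0.0244
finger_force: 59.3
clock: 15.15
position: [0.5467, -0.1917, 0.1704]
tool_rot: [3.142, -0.001, 1.523]
force: [3.6, 2.5, -7.3]
grip_width: 0.0241
finger_force: 59.4
```

```bash
python3 -m jog '[[[0,0,4,0,0,0,0.15],[0,0,4,0,0,0,0.15],[0,0,4,0,0,0,0.15],[0,0,3,0,0,0,0.15],[0,0,0,0,0,0,0.15]]]' 
python3 -m jog '[[[0,0,1,0,0,0,0.15],[0,0,0,0,0,0,0.15],[0,0,0,0,0,0,0.15]]]'
python3 - <<'E'
from h import *
out=[]
for n in("top","scene"):
    f=bot.grab_frame(n);out.append(f["img"][:,:,::-1][120:240,120:400] if n=="scene" else f["img"][:,:,::-1][120:240,200:480])
    for q in("knob_mid","next_hole","stretcher"): print(n,q,[(np.round(d["xyz"],4).tolist(),round(d["conf"],2)) for d in bot.spot_point(q,f)[:4]])
s=bot.observe();f=bot.grab_frame("wrist");print([(np.round(d["xyz"],4),d["conf"]) for d in bot.spot_point("stretcher",f)])
a=cv2.resize(out[1][30:110,30:150],(480,320),interpolation=2);o=np.hstack([a,cv2.resize(wrect(f,s,.058,-.05,.15,-.1,.1,1600),(320,320))]);cv2.imwrite("pics/end.png",o)
E
```

```text
clock: 15.65
position: [0.5467, -0.1926, 0.1558]
tool_rot: [3.141, 0.0, 1.522]
force: [1.6, 1.0, 3.3]
grip_width: 0.0243
finger_force: 60.6
clock: 15.95
position: [0.5467, -0.1929, 0.1556]
tool_rot: [3.14, 0.0, 1.522]
force: [-2.6, 1.9, 20.6]
grip_width: 0.0244
finger_force: 62.7
top knob_mid []
top next_hole [([0.5457, -0.1949, 0.0357], 0.81), ([0.5923, -0.4583, -0.0074], 0.69)]
top stretcher [([0.5478, -0.1209, 0.0315], 0.71), ([0.294, 0.2461, 0.0031], 0.69), ([0.4787, 0.3037, 0.0074], 0.63), ([0.5273, 0.2294, -0.002], 0.58)]
scene knob_mid [([0.5483, -0.194, 0.0966], 0.54), ([0.4764, 0.2956, 0.0059], 0.46)]
scene next_hole [([0.5413, -0.194, 0.0358], 0.73)]
scene stretcher [([0.2934, 0.2512, 0.002], 0.82), ([0.5527, -0.1227, 0.0311], 0.77), ([0.3777, -0.0163, -0.0008], 0.7), ([0.5851, 0.4888, 0.0012], 0.5)]
[(array([ 0.5511, -0.1239,  0.0376]), 0.6), (array([ 0.3792, -0.0195, -0.0018]), 0.58)]
```

View pics/end.png

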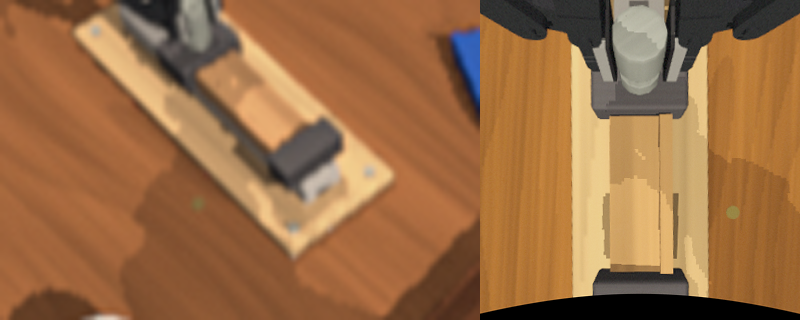

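The picture shows the piece flat and straight between the stop (640,95) and the jaw (640,285). The TCP is back at its pin-home height against a hard stop, 29.4 mm along from where it started. Handing in while still gripping.

```bash
python3 -c "
from workcell import bot
print(bot.job_done())"
```

```text
the job is handed in; nothing more can be done
None
```

I handed the job in at about 16 s of the 48 s allowed: the stretcher bar is trapped flat and straight between the stop and the jaw, the pin read as home in the next hole, and the gripper is still holding the knob; no verdict came back.

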